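# Lay the profile post down in its fixture

### The job

Tip the tall aluminium profile post over so that it lies flat on its broad side on the fixture's rubber bed, its top towards the open end, letting it down gently with the fingers all the way instead of letting it fall. Then push it along the bed until its foot end is right up against the orange stop, and take the hand away. Do not grip, lift or carry the post, nor press hard on it, and leave the jar, the wrench and the pliers where they are.

Things in the scene. Friction and masses are not known exactly. Their poses are not given: they have to be found in the camera images.
- post: Loose bar of 30 x 60 mm aluminium profile, 200 mm long, about 0.3 kg, bare metal with dark slots and a yellow top cap, standing on end on the fixture's bed close to the orange stop. Origin: centre of its foot end face. z runs along it from foot to top, x across its 30 mm thickness (towards the stop while it stands), y across its 60 mm width.
- post_mid (a point): Centre of the post and its centre of mass, 100 mm from either end; same axes as the post.
- fixture: Fixed grey block, 86 mm wide, with a black rubber bed on top, 50 mm above the bench. Origin: on the bench surface under the fixture's long centre line; z up, x along the bed towards the stop. Two side rails, 66 mm apart inside, 10 mm thick, rise 8 mm above the bed along its whole length; the post has 3 mm of play at each side.
- stop_face (a point): Point on the inner face of the orange stop at bed height, on the centre line, at fixture x = 110 mm, z = 50 mm. The stop is 20 mm thick, 86 mm wide and rises 30 mm above the bed.
- bed_end (a point): Middle of the bed's edge at the open end, fixture x = -80 mm, z = 50 mm; the block ends here in a plain upright face. The bed is 190 mm long, so the top of the 200 mm post, lying, sticks out past it, free in the air 50 mm above the bench, where a finger fits beneath.
- jar: Bystander: standing closed jar with a blue cap, 56 mm across, 85 mm high; origin at the centre of its underside.
- wrench: Bystander: steel wrench 180 mm long lying flat beside the work; origin at mid-length on its underside, x along it.
- pliers: Bystander: pliers with red handles, about 180 mm long, 70 mm wide, lying flat; origin on the underside 20 mm behind the pivot, x towards the jaws.
Not all that is in view belongs to the job. Of the things that look like the fixture, take the one that is nearest to the robot's base at the start.

How it is judged:
By the outcome, as a careful person would: the job done as asked, in the order asked, and still so for the second after the job is handed in, with the robot touching nothing.
It also fails if it takes over 61 s, if anything falls off the work surface, if the arm or the gripper's body presses on something with over 40 N, if the wrist force passes 120 N, or if a joint passes its speed limit or range.

### The arm

A 6-joint arm with a two-finger parallel gripper is mounted at the origin on the work surface. World frame = base frame: x ahead of the robot, y to its left, z up, the work surface at z = 0. Lengths are in mm, angles in rad, forces in N, time in s.
With the tool pointing down it reaches from about 350 to 850 mm from the base axis. Payload 8.1 kg.
Tool frame: the origin (TCP) lies between the finger pads; the fingertips stand 17 mm ahead of it and the grasp point (between the pads) lies 2 mm behind it; z points along the fingers, y is the line along which they close (so a half turn about z gives the same grasp; the last joint's range is limited). The gripper opens to 93 mm and grips with 3 to 60 N. Pads are 15 mm wide; open, the fingers measure 128 mm over their backs; the gripper's body (75 mm by 188 mm) begins 65 mm behind the grasp point.
Start: joints at [1.078, 0.13, 1.488, -0, 1.523, -0.085], TCP at [237.934, 550.811, 235.635] pointing down, gripper open.
Joint ranges: [-2.96, 2.96], [-0.89, 2.26], [0.02, 2.5], [-1.34, 4.48], [0, 2.73], [-2.66, 2.66]. Speed limits (rad/s): [2.39, 2.39, 2.79, 3.14, 3.14, 3.14].

### API

Orientations are given as a unit quaternion [x, y, z, w].
In Python, from bench import bot gives the robot as it stands. Calls block until the motion is done:
- bot.move_to(position, orientation): joint-space move of the TCP to a pose.
- bot.move_l(position, velocity=150, frame=None, stop_force=None): straight line of the TCP; frame=None keeps the orientation; velocity is the mean speed in mm/s. With stop_force (N) it stops when the force on the tool has changed by that much, and returns True; else False.
- bot.set_joints(angles): joint-space move.
- bot.gripper_to(opening): finger opening in mm; the grip force is fixed at half the most; returns when the fingers have stopped.
- bot.wait(seconds).
- bot.ik(position, orientation): joint angles nearest the present ones, or None.
- bot.get_state(): the state.
- bot.capture(name): name is "side" or "top"; returns the picture (400x640x3 uint8, red, green, blue); there is no depth.
- bot.calibration(name): a dict with "intrinsics" (3x3 intrinsics, pixels), "dist_coeffs" ([k1, k2, p1, p2, k3] as OpenCV has them; the pictures are not rectified), "R" (3x3) and "t" (3): a world point X has camera coordinates R X + t. Camera axes: x right, y down, z forward; pixel columns grow to the right and rows downward; lengths in mm; the calibration is good to about 2 mm. A picture is of the moment at which its call begins. calibration takes no time and is no camera call.
A pose or a line that the arm cannot do raises bot.Unreachable and nothing moves.
- bot.finish_job(): hands the job in; it is judged then, once.
The state is a dict: "time": time; "joint_positions": joint angles; "dq": joint speeds; "tau": joint torques, N m; "tool_pos": TCP position; "eef_rot": TCP orientation; "wrist_force": force on the tool from outside, world axes, zero at the start; "ft_torque": the same for the moment, N m; "opening": finger opening in mm; "gripper_force": force on a finger pad.
Only numpy, scipy, OpenCV 4.12 (cv2) and the standard library are available. Lean on these libraries where they do the work, as an engineer would, in place of code of your own. Each camera call takes 0.05 s, during which the arm holds its last target. There are 200 camera calls.

## Working session

There is one attempt and no reset: what is moved stays moved. The work goes in short steps, each a Python script; the robot and the scene stay as the last script left them, time stands still between calls to the robot, and variables do not carry over. Pictures are saved under pics/ and viewed, at most 10 in all, crops included, and the job is handed in when it is done.

```bash
ls; mkdir -p pics
python3 - <<'E'
from bench import bot
import cv2,numpy as np
for n in("top","side"):
    im=bot.capture(n); cv2.imwrite(f"pics/{n}0.png",im[:,:,::-1])
    c=bot.calibration(n); print(n,np.round(c["intrinsics"],1).tolist(),c["dist_coeffs"],np.round(c["R"],4).tolist(),np.round(c["t"],1), "cam at",np.round(-np.array(c["R"]).T@c["t"]))
s=bot.get_state();print(s["time"],s["eef_rot"],s["opening"],s["wrist_force"])
E
```

```text
pics
top [[518.3, 0.0, 313.6], [0.0, 518.3, 203.4], [0.0, 0.0, 1.0]] [-0.0530064  0.         0.         0.         0.       ] [[-0.0089, -0.9996, -0.0282], [-0.994, 0.012, -0.1091], [0.1094, 0.0271, -0.9936]] [ 181.3  589.2 1071.2] cam at [ 470.  145. 1134.]
side [[493.2, 0.0, 326.1], [0.0, 493.2, 209.0], [0.0, 0.0, 1.0]] [0.04450667 0.         0.         0.         0.        ] [[0.9123, -0.4091, -0.0185], [-0.2488, -0.5178, -0.8185], [0.3252, 0.7514, -0.5741]] [-473.6  308.   850.8] cam at [ 232. -673.  732.]
0.1 [ 2.02490481e-01  9.79283893e-01 -7.82797427e-04 -2.20832427e-04] 92.70031568831229 [0.54163022 0.33792919 1.00594966]
```

View pics/top0.png

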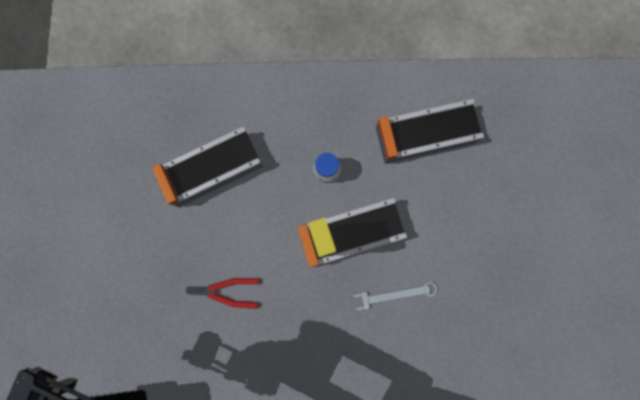

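View pics/side0.png

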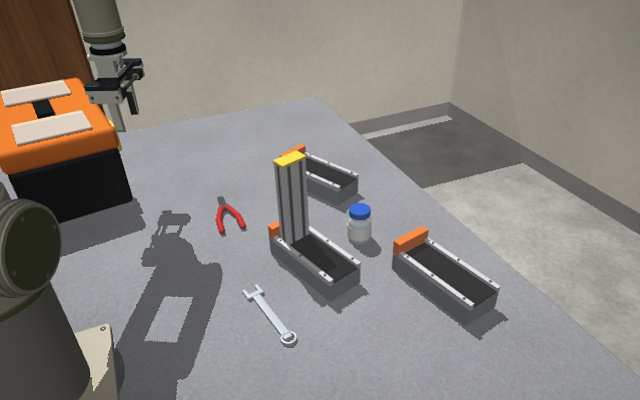

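The top view shows three fixtures, with orange stops at px (165,183), (388,137) and (308,245), and image-down points towards the base. The third is nearest the base, and the post with its yellow cap (320,237) stands in it. The jar is at (327,165), the pliers at (225,292) and the wrench at (400,295). The orange toolbox appears only in the side view (50,120). I'll check the choice in a crop and measure it.

```bash
cat > h.py <<'E'
import cv2,numpy as np
from bench import bot
def ray(n,px):
    c=bot.calibration(n);K=np.array(c["intrinsics"],float);R=np.array(c["R"]);t=np.array(c["t"])
    u=cv2.undistortPoints(np.array(px,float).reshape(-1,1,2),K,np.array(c["dist_coeffs"],float)).reshape(-1,2)
    return -R.T@t,np.c_[u,np.ones(len(u))]@R
def onz(n,px,z):
    o,d=ray(n,px);return o+d*((z-o[2])/d[:,2])[:,None]
def proj(n,X):
    c=bot.calibration(n)
    return cv2.projectPoints(np.array(X,float).reshape(-1,1,3),cv2.Rodrigues(np.array(c["R"]))[0],np.array(c["t"],float),np.array(c["intrinsics"],float),np.array(c["dist_coeffs"],float))[0].reshape(-1,2)
def blob(im,lo,hi,near):
    m=cv2.inRange(cv2.cvtColor(im,cv2.COLOR_RGB2HSV),lo,hi)
    cs=[c for c in cv2.findContours(m,cv2.RETR_EXTERNAL,cv2.CHAIN_APPROX_NONE)[0] if cv2.contourArea(c)>20]
    return min(cs,key=lambda c:abs(cv2.pointPolygonTest(c,near,True)) if cv2.pointPolygonTest(c,near,False)<0 else -1)
E
python3 - <<'E'
from h import *
def rect(P):
    b=cv2.minAreaRect(P[:,:2].astype(np.float32));return b,np.round(cv2.boxPoints(b),1).tolist()
ld=lambda f:cv2.imread(f)[:,:,::-1].copy()
T=ld("pics/top0.png");S=ld("pics/side0.png")
Y=((22,120,80),(35,255,255));O=((5,150,80),(17,255,255))
cy=blob(T,*Y,(320,237));co=blob(T,*O,(308,245))
print("cap top",rect(onz("top",cy,250)))
print("stop z80",rect(onz("top",co,80)))
ys=blob(S,*Y,(290,159));print("cap side",rect(onz("side",ys,250)))
# rails: bright pixels
g=cv2.cvtColor(T,cv2.COLOR_RGB2HSV);m=cv2.inRange(g,(0,0,150),(180,60,255));m[:190]=0;m[275:]=0;m[:,:295]=0;m[:,415:]=0
p=cv2.findNonZero(m)
if p is not None:print("rails z58",len(p),rect(onz("top",p,58)))
k=cv2.inRange(g,(0,0,0),(180,255,45));k[:190]=0;k[275:]=0;k[:,:325]=0;k[:,412:]=0
cv2.imwrite("pics/c0.png",np.hstack([cv2.resize(T[185:280,290:420],None,fx=4,fy=4,interpolation=2),cv2.resize(S[140:310,255:375],(268,380))])[:,:,::-1])
E
```

```text
cap top (((509.2841796875, 156.18116760253906), (60.924781799316406, 33.74095153808594), 16.880537033081055), [[475.20001220703125, 163.5], [485.0, 131.1999969482422], [543.2999877929688, 148.89999389648438], [533.5, 181.1999969482422]])
stop z80 (((501.154296875, 185.6627655029297), (82.70408630371094, 19.450733184814453), 16.34221076965332), [[458.70001220703125, 183.39999389648438], [464.20001220703125, 164.6999969482422], [543.5999755859375, 188.0], [538.0999755859375, 206.60000610351562]])
cap side (((510.18536376953125, 148.62672424316406), (66.28551483154297, 37.12731170654297), 17.975494384765625), [[472.8999938964844, 156.10000610351562], [484.3999938964844, 120.69999694824219], [547.4000244140625, 141.1999969482422], [536.0, 176.5]])
rails z58 380 (((532.6551513671875, 81.08113098144531), (86.43276977539062, 177.3254852294922), 15.924341201782227), [[466.79998779296875, 154.5], [515.4000244140625, -16.0], [598.5, 7.699999809265137], [549.9000244140625, 178.1999969482422]])
```

View pics/c0.png

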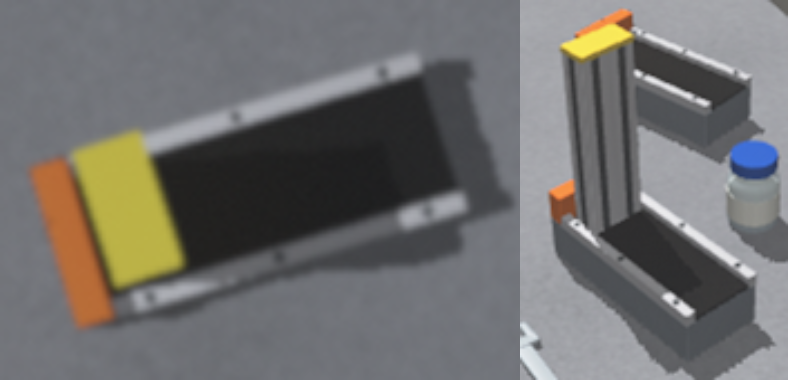

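The crop confirms it: the yellow-capped post stands about 9 mm off the orange stop in the nearest fixture. The stop and the rails both put the fixture origin at (534.7, 71.7), yaw 16.2° from world +y. The sizes agree too: rails 86 mm wide, cap about 61x34 mm at z=250.

Plan: straddle the post top with one finger on each side and turn hand and post together about the foot edge. First I check reachability.

```bash
cat >> h.py <<'E'
from scipy.spatial.transform import Rotation as Rn
A=np.radians(16.2);FX=np.array([-np.sin(A),np.cos(A),0]);Z=np.array([0,0,1.]);FO=np.array([534.7,71.7,0])
FY=np.cross(Z,FX)
XP=71.5
def W(x,z,y=0): return FO+x*FX+z*Z+y*FY
def quat(a,n):   # a,n in plane (x,z): tool z and tool y
    a3=a[0]*FX+a[1]*Z;n3=n[0]*FX+n[1]*Z
    return Rn.from_matrix(np.c_[np.cross(n3,a3),n3,a3]).as_quat()
def pose(th,beta,g,c=3,delta=8,sgn=1,back=0,xp=None):
    xp=XP if xp is None else xp
    th,b=np.radians(th),np.radians(beta)
    u=np.array([-np.sin(th),np.cos(th)]);w=np.array([np.cos(th),np.sin(th)])
    a=-np.cos(b)*u-np.sin(b)*w;n=-np.cos(b)*w+np.sin(b)*u
    P=np.array([xp,50])+200*u
    t=P-(17-delta+back)*a-(g/2-c)*n
    return W(*t),quat(a,sgn*n)
def need(beta,delta=8):
    b=np.radians(beta);return (delta+30*np.sin(b))*np.tan(b)+30*np.cos(b)
E
python3 - <<'E'
from h import *
for sgn in(1,-1):
  for beta in(15,25,30,35,40,45):
    g=need(beta)+6;Q=[bot.ik(*pose(th,beta,g,sgn=sgn)) for th in range(0,92,10)]
    ok=[q is not None for q in Q]
    if all(ok):
        Q=np.array(Q);print(sgn,beta,round(g,1),"maxstep",np.abs(np.diff(Q,axis=0)).max(0).round(2),Q[0].round(2),Q[-1].round(2))
    else: print(sgn,beta,round(g,1),"".join("01"[o] for o in ok))
for y in(1,-1):
    q=quat((0,-1),(y,0));print([None if (k:=bot.ik(W(x,72),q)) is None else np.round(k,2) for x in(-150,-100)])
E
```

```text
1 15 39.2 maxstep [0.18 0.2  0.13 0.17 0.1  0.19] [ 0.38 -0.03  1.64 -0.26  1.56  1.67] [-0.59  1.08  1.02  0.8   2.11  0.7 ]
1 25 42.8 maxstep [0.18 0.2  0.12 0.18 0.09 0.19] [ 0.49  0.03  1.63 -0.43  1.58  1.79] [-0.57  0.93  1.13  0.71  1.99  0.68]
1 30 45.3 maxstep [0.18 0.19 0.12 0.17 0.09 0.19] [ 0.54  0.06  1.63 -0.5   1.59  1.85] [-0.56  0.86  1.19  0.66  1.92  0.68]
1 35 48.2 maxstep [0.18 0.19 0.11 0.18 0.09 0.19] [ 0.59  0.1   1.62 -0.58  1.62  1.91] [-0.54  0.78  1.25  0.62  1.86  0.69]
1 40 51.9 maxstep [0.17 0.18 0.1  0.18 0.09 0.19] [ 0.63  0.15  1.62 -0.65  1.64  1.96] [-0.52  0.71  1.3   0.58  1.79  0.7 ]
1 45 56.4 maxstep [0.17 0.18 0.1  0.18 0.09 0.19] [ 0.67  0.19  1.61 -0.72  1.67  2.01] [-0.49  0.64  1.36  0.54  1.73  0.72]
-1 15 39.2 maxstep [0.18 0.2  0.13 0.17 0.1  0.19] [ 0.38 -0.03  1.64 -0.26  1.56 -1.47] [-0.59  1.08  1.02  0.8   2.11 -2.44]
-1 25 42.8 maxstep [0.18 0.2  0.12 0.18 0.09 0.19] [ 0.49  0.03  1.63 -0.43  1.58 -1.35] [-0.57  0.93  1.13  0.71  1.99 -2.46]
-1 30 45.3 maxstep [0.18 0.19 0.12 0.17 0.09 0.19] [ 0.54  0.06  1.63 -0.5   1.59 -1.29] [-0.56  0.86  1.19  0.66  1.92 -2.46]
-1 35 48.2 maxstep [0.18 0.19 0.11 0.18 0.09 0.19] [ 0.59  0.1   1.62 -0.58  1.62 -1.24] [-0.54  0.78  1.25  0.62  1.86 -2.45]
-1 40 51.9 maxstep [0.17 0.18 0.1  0.18 0.09 0.19] [ 0.63  0.15  1.62 -0.65  1.64 -1.18] [-0.52  0.71  1.3   0.58  1.79 -2.44]
-1 45 56.4 maxstep [0.17 0.18 0.1  0.18 0.09 0.19] [ 0.67  0.19  1.61 -0.72  1.67 -1.14] [-0.49  0.64  1.36  0.54  1.73 -2.42]
[array([-0.21,  0.22,  1.7 , -0.  ,  1.22, -2.07]), array([-0.13,  0.17,  1.75, -0.  ,  1.22, -1.99])]
[array([-0.21,  0.22,  1.7 , -0.  ,  1.22,  1.07]), array([-0.13,  0.17,  1.75, -0.  ,  1.22,  1.15])]
```

Run:
```python
from h import *
B=35;g=need(B)+8
p,q=pose(0,B,g,c=4,back=90);bot.move_to(p,q)
p,q=pose(0,B,g,c=4);bot.move_l(p,80)
bot.gripper_to(g+6)
s=bot.get_state();print(s["time"],s["opening"],s["wrist_force"],s["tool_pos"],p)
S=bot.capture("side");T=bot.capture("top")
cv2.imwrite("pics/s1.png",np.hstack([cv2.resize(S[90:290,200:400],(400,400),interpolation=2),cv2.resize(T[150:300,250:400],(400,400),interpolation=2)])[:,:,::-1])
```

```text
3.8833 56.30194120568035 [-1.11208997  0.43160929 -0.14911807] [508.47472972 161.89888355 245.23900246] [508.48697391 161.9258276  245.26276515]
```

View pics/s1.png

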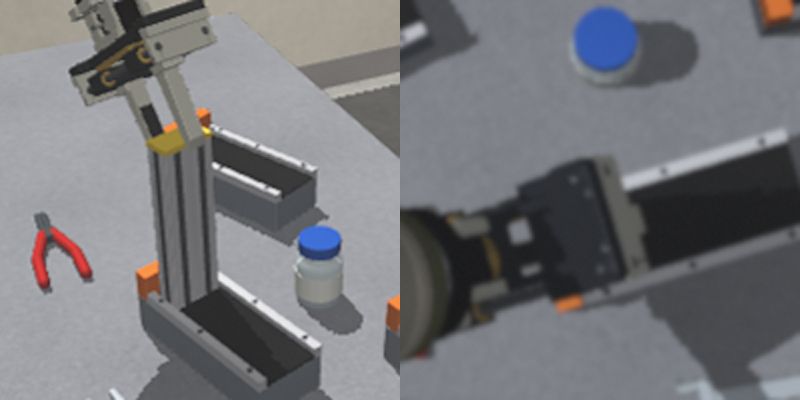

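The side view shows the two fingers astride the yellow cap (crop px 180,140), with the post still upright and the jar and pliers clear. Now I tip it slowly to 20° and check.

Run:
```python
from h import *
B=35;D=11;g=need(B,D)+6
p,q=pose(0,B,g,c=3,delta=D);bot.move_l(p,40,frame=q);bot.gripper_to(g)
print(g,bot.get_state()["opening"],bot.get_state()["wrist_force"].round(1))
for th in range(2,21,3):
    p,q=pose(th,B,g,c=3,delta=D);bot.move_l(p,35,frame=q)
    s=bot.get_state();print(th,round(s["time"],1),np.round(s["wrist_force"],1),np.round(s["ft_torque"],2))
S=bot.capture("side")
cv2.imwrite("pics/s2.png",cv2.resize(S[90:290,200:400],(500,500),interpolation=2)[:,:,::-1])
```

```text
50.32552058315049 50.02126695408089 [ 0.4  0.1 -0. ]
2 4.9 [-0.3  0.2 -0.1] [0.26 0.2  0.  ]
5 5.4 [0.1 1.  0.5] [ 0.26  0.22 -0.01]
8 5.8 [ 0.4 -0.2  0.3] [ 0.2   0.18 -0.01]
11 6.3 [ 0.9 -0.7  0.4] [0.11 0.2  0.04]
14 6.7 [-0.4 -0.1  1.3] [0.03 0.16 0.01]
17 7.2 [ 0.2 -1.   1. ] [-0.01  0.2  -0.01]
20 7.6 [-0.2  0.5  0.7] [-0.02  0.16 -0.02]
```

View pics/s2.png

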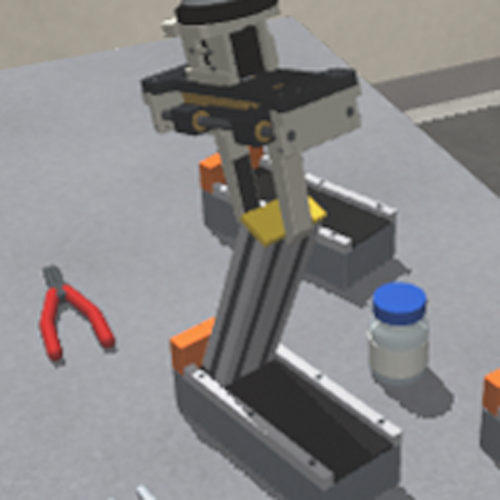

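The post leans about 20° on the lower finger, caged at the cap (crop px 285,220), with its foot still in place by the stop. I'll continue down.

Run:
```python
from h import *
B=35;D=11;g=need(B,D)+6
for th in range(23,81,3):
    p,q=pose(th,B,g,c=3,delta=D)
    if bot.move_l(p,35,frame=q,stop_force=10): print("STOP",th);break
    if th%3==2:
        s=bot.get_state();print(th,round(s["time"],1),np.round(s["wrist_force"],1),np.round(s["ft_torque"],2))
S=bot.capture("side")
cv2.imwrite("pics/s3.png",cv2.resize(S[120:320,200:420],(550,500),interpolation=2)[:,:,::-1])
```

```text
23 8.1 [ 0.7 -1.  -0.4] [ 0.03  0.12 -0.03]
26 8.5 [-0.7 -1.2  0.4] [-0.1   0.11  0.04]
29 9.0 [ 0.4 -0.4  0.2] [-0.11  0.12  0.04]
32 9.4 [-0.2 -1.2  0.2] [-0.17  0.12  0.  ]
35 9.8 [-0.3  0.  -0.3] [-0.11  0.09 -0.03]
38 10.3 [-0.5 -0.8 -0.3] [-0.13  0.1   0.01]
41 10.7 [ 0.6 -0.4 -1.4] [-0.19  0.11  0.01]
44 11.2 [ 0.6 -0.4 -0.8] [-0.2   0.1   0.04]
47 11.6 [-0.3 -0.7 -0.8] [-0.21  0.13  0.01]
50 12.1 [-0.6 -0.5 -0.3] [-0.3   0.05 -0.  ]
53 12.5 [-0.2  0.  -0.9] [-0.29  0.14  0.  ]
56 12.9 [-0.  -0.7 -0.4] [-0.31  0.08 -0.02]
59 13.4 [ 0.8 -0.5 -0.4] [-0.33  0.06 -0.04]
62 13.8 [ 0.2 -0.9 -1.4] [-0.38  0.04 -0.  ]
65 14.3 [-0.4 -0.6 -1.3] [-0.4  -0.   -0.03]
68 14.7 [ 0.3  0.2 -1.1] [-0.45  0.03  0.03]
71 15.2 [-0.1  1.2 -1. ] [-0.42  0.05 -0.06]
74 15.6 [-0.2 -0.2 -1.1] [-0.48  0.03 -0.  ]
77 16.0 [-0.2  1.3 -0.6] [-0.48  0.06 -0.  ]
80 16.5 [ 0.4  0.6 -1.5] [-0.58 -0.02 -0.05]
```

View pics/s3.png

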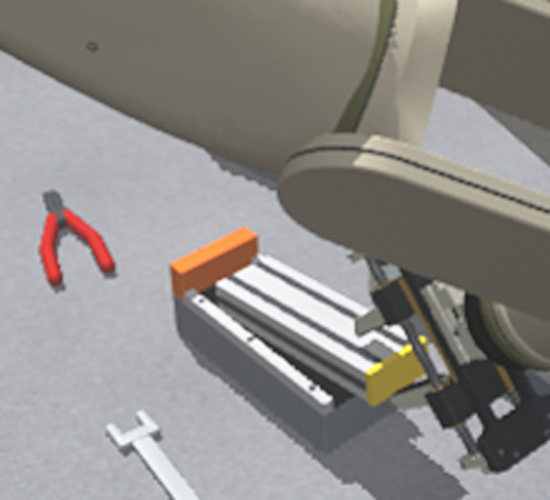

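It rests on the lower finger at about 80°, between the rails (cap at crop px 395,370). Finish letting it down, withdraw level, and look.

Run:
```python
from h import *
B=35;D=11;g=need(B,D)+6
def st(l): s=bot.get_state();print(l,round(s["time"],1),np.round(s["wrist_force"],1),np.round(s["ft_torque"],2))
for th in (82,84,86,88,90):
    p,q=pose(th,B,g,c=3,delta=D)
    if bot.move_l(p,20,frame=q,stop_force=8): print("STOP",th);break
    st(th)
bot.move_l(p-1*Z,10,stop_force=8)
bot.move_l(p-1*Z-12*FX,15,stop_force=8);st("r")
p2=p-1*Z-80*FX;bot.move_l(p2,80);bot.move_l(p2+130*Z,120);st("up")
S=bot.capture("side");T=bot.capture("top")
cv2.imwrite("pics/s4.png",np.hstack([cv2.resize(S[160:320,240:400],(400,400),interpolation=2),cv2.resize(T[150:300,280:430],(400,400),interpolation=2)])[:,:,::-1])
```

```text
82 17.0 [ 0.  -0.6 -1.6] [-0.53  0.01  0.02]
84 17.5 [-0.8 -0.3 -1.5] [-0.56 -0.01 -0.03]
86 18.0 [-1.   0.8 -2.1] [-0.54 -0.01  0.06]
88 18.5 [-0.4  0.   0.3] [-0.38  0.07 -0.  ]
90 19.0 [-0.2 -0.3 -0.1] [-0.4   0.02 -0.03]
r 20.2 [-0.5  0.1 -0.7] [-0.41  0.03  0.02]
up 22.4 [-0.8  0.3 -0.4] [-0.4   0.02 -0.01]
```

View pics/s4.png

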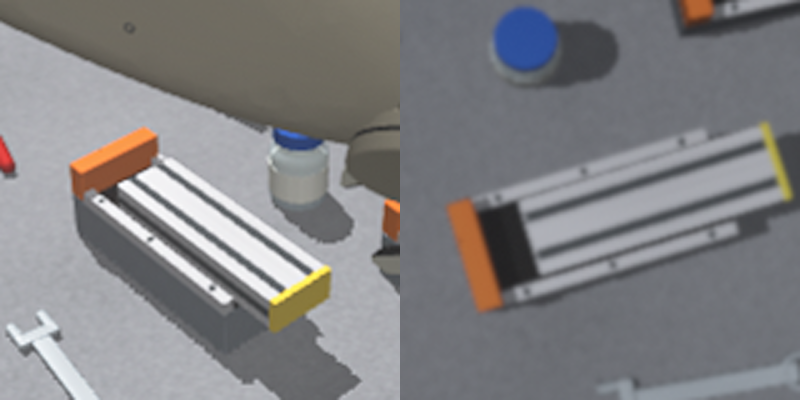

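The post lies flat between the rails. Its foot is about 35–40 mm from the stop (top crop: foot at px 525,235, stop at 485,250), and the bystanders are untouched. Now push the end face with two upright fingertips.

Run:
```python
from h import *
def st(l): s=bot.get_state();r=s["tool_pos"]-FO;print(l,round(s["time"],1),np.round(s["wrist_force"],1),np.round([r@FX,r@FY,r[2]],1))
a=-Z
q=min((Rn.from_matrix(np.c_[np.cross(y,a),y,a]).as_quat() for y in(FY,-FY)),key=lambda q:abs(bot.ik(W(-165,200),q)[5]-bot.get_state()["joint_positions"][5]))
bot.move_to(W(-165,190),q);bot.gripper_to(20)
bot.move_l(W(-165,69),100);st("down")
print(bot.move_l(W(-110,69),30,stop_force=8));st("a")
print(bot.move_l(W(-85,69),8,stop_force=6));st("b")
S=bot.capture("side");T=bot.capture("top")
cv2.imwrite("pics/s5.png",np.hstack([cv2.resize(S[160:320,240:400],(400,400),interpolation=2),cv2.resize(T[150:300,280:430],(400,400),interpolation=2)])[:,:,::-1])
```

```text
down 25.8 [0.1 0.5 0.5] [-165.3   -0.6   69.9]
False
a 27.8 [ 1.2 -0.8  0.4] [-110.    0.   69.]
True
b 29.3 [ 1.2 -0.5  1.5] [-99.6   0.   68.8]
```

View pics/s5.png

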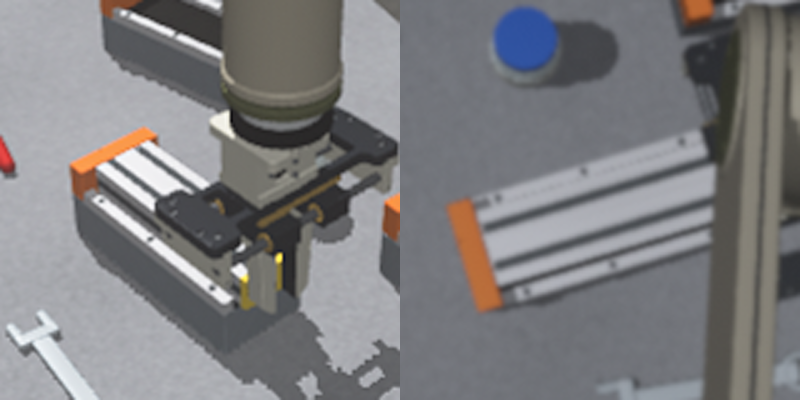

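The foot meets the stop (top crop px 480,245), and the push stopped at x = -99.6 with the force rise. Withdraw and verify.

Run:
```python
from h import *
bot.move_l(W(-150,69),60);bot.move_l(W(-170,230),150)
S=bot.capture("side");T=bot.capture("top")
c=blob(T,(22,120,80),(35,255,255),tuple(map(float,proj("top",W(-90,80))[0])))
P=onz("top",c,80)-FO;print("cap x range",(P@FX).min().round(1),(P@FX).max().round(1),"y",(P@FY).min().round(1),(P@FY).max().round(1),bot.get_state()["time"])
cv2.imwrite("pics/s6.png",np.hstack([cv2.resize(S[195:255,260:320],(400,400),interpolation=2),cv2.resize(T[200:300,290:390],(400,400),interpolation=2)])[:,:,::-1])
```

```text
cap x range -90.1 -84.9 y -30.7 27.1 31.7333
```

View pics/s6.png

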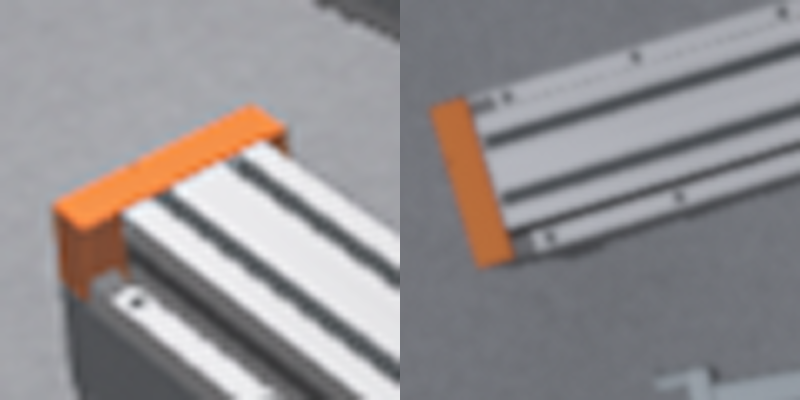

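The foot end sits flush against the stop in both crops, and the far end is at x = -90.1, where it should be (-90). The hand is clear, so I hand in.

```bash
python3 -c "
from bench import bot
print(bot.finish_job())"
```

```text
the job is handed in; nothing more can be done
None
```

The post was let down on the fingers onto its broad side, top towards the open end, and pushed until its foot end was flush against the orange stop; the hand was withdrawn and the job handed in at about 32 s, with no verdict returned.

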